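Gang up slats in the drilling jig and clamp to the click

ROBOT

A 7-joint arm with a two-finger parallel gripper is mounted at the origin on the work surface. World frame = base frame: x ahead of the robot, y to its left, z up, the work surface at z = 0. Lengths are in m, angles in rad, forces in N, time in s.
With the tool pointing down it reaches from about 0.4 to 0.875 m from the base axis. Payload 6.5 kg.
Tool frame: the origin (TCP) lies midway between the tips of the shut fingers; the grasp point (between the pads) lies 19 mm behind it; z points along the fingers, y is the line along which they close (so a half turn about z gives the same grasp; the last joint's range is limited). The gripper opens to 88 mm and grips with 3 to 60 N. Pads are 18 mm wide; open, the fingers measure 123 mm over their backs; the gripper's body (75 mm by 187 mm) begins 45 mm behind the grasp point.
Start: joints at [-0.066, 0.536, -0.004, 1.538, 0.003, 1.067, -0.071], TCP at [0.65, 0, 0.239] pointing down, gripper open.
Joint ranges: [-2.7, 2.7], [-0.37, 2.16], [-1.27, 1.26], [0.24, 2.4], [-1.31, 4.45], [0.19, 1.91], [-2.76, 2.76]. Speed limits (rad/s): [2.39, 2.39, 3.14, 3.14, 3.14, 3.14, 3.14].

INTERFACE

Orientations are given as a unit quaternion [w, x, y, z].
In Python, from plant import * gives the robot as it stands.
- The arm moves only by the tool apply_moves, never from a script. Its argument "rows" is one flat list of numbers, 7 for each row, row after row: the shift along the world's x, y, z in m, then the turn, a rotation vector about the world's x, y, z in rad, then the finger opening in m, from 0 to 0.0881. In form: [tx, ty, tz, wx, wy, wz, fingers, tx, ty, tz, wx, wy, wz, fingers, ...]. A call has 1 to 12 rows; each row shifts and turns the commanded pose from where the row before left it; what a row does not reach is not made up. A row lasts 1/8 s, in which the tool goes at most 62.5 mm and 10.7 degrees, less where a joint would pass 70% of its speed; a pose out of reach is approached as far as the arm can. A call with a gripper value outside its range is refused whole. The fingers move at their own pace and stop on an object; the grip force is fixed at half the most. Time passes only in rows, so rows that do not move let the fingers close. It gives the time, the measured TCP pose, the force, the opening and the grip force at its end, in the units of the state.
- get_state(): the state, without advancing time (a new reading comes with each control period).
- read_camera(name): name is "scene" or "side" or "wrist"; returns a dict with "frame" (480x640x3 uint8, red, green, blue), "fx", "fy", "cx", "cy" (pixels), "extrinsics" (4x4, takes a point from world to camera coordinates); the wrist camera has in their place "hand_eye" (4x4, takes a point from camera to tool coordinates, whose origin is the TCP and whose axes are the flange's). Camera axes: x right, y down, z forward; pixel columns grow to the right and rows downward; lengths in m; the calibration is good to about 2 mm. The wrist camera is an equidistant fisheye: a pixel r from the principal point sees the ray r / f radians off the axis. A picture is of the moment at which its call begins: read the wrist's pose just before it. There is no depth.
- hand_in(): hands the job in; it is judged then, once.
The state is a dict: "clock": time; "joints": joint angles; "qvel": joint speeds; "tau": joint torques, N m; "tool_pos": TCP position; "tcp_rot": TCP orientation; "force": force on the tool from outside, world axes, zero at the start; "ft_torque": the same for the moment, N m; "opening": finger opening in m; "grasp_force": force on a finger pad.
Only numpy, scipy, OpenCV 4.12 (cv2) and the standard library are available. Lean on these libraries where they do the work, as an engineer would, in place of code of your own. Each camera call takes 0.05 s, during which the arm holds its last target. There are 200 camera calls.

TASK

Get the pack ready for drilling: take the off-cut out of the jig's pocket and put it in the grey off-cut tray, then stack in the pocket, flat and square between the pins, first the thick backing board, then every slat on the bench, and last the aluminium drill template on top. Then turn the black ratchet cap clockwise until the jaw is tight on the pack, with all ends up against the end stop, and the clutch has clicked at least three times. Leave the other things on the bench where they are.

Things in the scene. Friction and masses are not known exactly. Their poses are not given: they have to be found in the camera images.
- jig: Fixed drilling jig on a dark steel plate 260 x 110 x 10 mm. Origin: underside of the plate below the pocket's centre; x runs along the pocket towards the ratchet, z up. At x = 142 mm stands a grey gearbox 62 x 64 mm, up to z = 62 mm, with thimble and ratchet cap upright on it at x = 140 mm.
- pocket (a point): Centre of the pocket's floor (the plate's top, 10 mm above the bench); axes as the jig's. Along x: aluminium end stop, face at -65 mm, 66 mm high; opposite it the sliding jaw. Along y: four round pins, 12 mm diameter, tapered tops, 68 mm high, at x +-50, y +-30 mm: 48 mm free between the rows for boards 44 mm wide, and room for fingers between the pins of a row.
- jaw_face (a point): Centre of the pressing face of the aluminium sliding jaw (44 mm wide, from z = 11 to 75 mm). At the start it stands at 77 to 87 mm along the jig's x; clamping moves it towards the end stop, to about 65 mm with boards in.
- thimble (a joint): Angle (rad) of the 34 mm steel thimble on top of the gearbox; it grows clockwise as seen from above and moves the jaw 5 mm per rad towards the boards. 0 = jaw fully open (87 mm), end of travel 5.7. Turned by the ratchet cap; about 0.05 N m; it stays where it is left. Turned the other way it opens the jaw.
- ratchet (a joint): Angle (rad) by which the ratchet cap has slipped on the thimble, clockwise from above positive; 0 at the start. It stays put while thimble and cap turn together and grows only when the thimble is blocked (jaw tight on the pack) and the clutch slips, at 0.16 N m: a click each 0.1 rad; three clicks = 0.3. Turns without end; re-gripping loses nothing.
- ratchet_grip (a point): On the axis of the black fluted ratchet cap, 4 mm above its mid-height: round, 40 mm diameter, vertical axis, from 86 to 126 mm above the bench. Clear all round at that height.
- tray: Fixed open grey off-cut tray 140 x 140 mm, 45 mm high, walls and floor 5 mm; origin at the centre of its underside.
- offcut_mid (a point): Off-cut of darker wood 80 x 42 x 26 mm, left lying flat in the jig's pocket, its length along the jig's x; this point is its centre. Own x = length, y = width.
- backing_mid (a point): Backing board, plywood 130 x 44 x 18 mm (the only thick one), lying flat on the bench at the start, its length roughly along world x; this point is its centre. Own x = length, y = width, z = thickness (up).
- template_mid (a point): Drill template, bare aluminium plate 130 x 44 x 10 mm with two rows of dark bushings, lying flat on the bench at the start, its length roughly along world x; this point is its centre. Own x = length, y = width, z = thickness (up).
- slat0_mid (a point): Pale wooden slat 130 x 44 x 10 mm, lying flat on the bench at the start, its length roughly along world x; this point is its centre. Own x = length, y = width, z = thickness (up). Two to four slats are present; absent ones read None.
- slat1_mid (a point): Pale wooden slat 130 x 44 x 10 mm, lying flat on the bench at the start, its length roughly along world x; this point is its centre. Own x = length, y = width, z = thickness (up). Two to four slats are present; absent ones read None.
- slat2_mid (a point): Pale wooden slat 130 x 44 x 10 mm, lying flat on the bench at the start, its length roughly along world x; this point is its centre. Own x = length, y = width, z = thickness (up). Two to four slats are present; absent ones read None.
- slat3_mid (a point): Pale wooden slat 130 x 44 x 10 mm, lying flat on the bench at the start, its length roughly along world x; this point is its centre. Own x = length, y = width, z = thickness (up). Two to four slats are present; absent ones read None.
- sander: Bystander, not to be moved: black rubber sanding block 110 x 56 x 28 mm, lies among the boards. Origin at its underside.
- square: Bystander, not to be moved: try square with dark stock and steel blade. Origin at its underside.

How it is judged:
On the way, in this order (a step that is already met when the one before it is completed fails the run):
1. the off-cut lies in the off-cut tray (x of offcut_mid in the frame of tray between -0.065 and 0.065 m and y of offcut_mid in the frame of tray between -0.065 and 0.065 m and z of offcut_mid in the frame of tray below 0.045 m), for 0.2 s.
2. the backing board lies flat on the pocket floor (x of backing_mid in the frame of jig between -0.012 and 0.028 m and y of backing_mid in the frame of jig between -0.005 and 0.005 m and z of backing_mid in the frame of jig between 0.016 and 0.023 m and angle between backing_mid's own z axis and vertical below 0.06 rad and angle between the x axis of backing_mid and the x axis of jig, either way round below 0.08 rad), for 0.2 s.
3. all slats lie flat in the pocket on the backing board (x of slat0_mid in the frame of jig between -0.012 and 0.028 m and y of slat0_mid in the frame of jig between -0.005 and 0.005 m and z of slat0_mid in the frame of jig between 0.028 and 0.072 m and angle between each of slat0_mid, slat1_mid, slat2_mid, slat3_mid's own z axis and vertical below 0.06 rad and angle between the x axis of each of slat0_mid, slat1_mid, slat2_mid, slat3_mid and the x axis of jig, either way round below 0.08 rad and x of slat1_mid in the frame of jig between -0.012 and 0.028 m and y of slat1_mid in the frame of jig between -0.005 and 0.005 m and z of slat1_mid in the frame of jig between 0.028 and 0.072 m and x of slat2_mid in the frame of jig between -0.012 and 0.028 m and y of slat2_mid in the frame of jig between -0.005 and 0.005 m and z of slat2_mid in the frame of jig between 0.028 and 0.072 m and x of slat3_mid in the frame of jig between -0.012 and 0.028 m and y of slat3_mid in the frame of jig between -0.005 and 0.005 m and z of slat3_mid in the frame of jig between 0.028 and 0.072 m), for 0.2 s.
4. the drill template lies flat on top of the slats (x of template_mid in the frame of jig between -0.012 and 0.028 m and y of template_mid in the frame of jig between -0.005 and 0.005 m and z of template_mid in the frame of jig between 0.045 and 0.082 m and angle between template_mid's own z axis and vertical below 0.06 rad and angle between the x axis of template_mid and the x axis of jig, either way round below 0.08 rad and z of template_mid in the frame of slat0_mid above 0.006 m and z of template_mid in the frame of slat1_mid above 0.006 m and z of template_mid in the frame of slat2_mid above 0.006 m and z of template_mid in the frame of slat3_mid above 0.006 m), for 0.2 s.
5. with the pack in place, the ratchet clutch has clicked (slipped 0.3 rad) (value of joint ratchet above 0.3 rad and x of template_mid in the frame of jig between -0.005 and 0.005 m and y of template_mid in the frame of jig between -0.005 and 0.005 m and z of template_mid in the frame of jig between 0.045 and 0.082 m and angle between template_mid's own z axis and vertical below 0.06 rad and angle between the x axis of template_mid and the x axis of jig, either way round below 0.08 rad and z of template_mid in the frame of slat0_mid above 0.006 m and z of template_mid in the frame of slat1_mid above 0.006 m and z of template_mid in the frame of slat2_mid above 0.006 m and z of template_mid in the frame of slat3_mid above 0.006 m and x of jaw_face in the frame of jig below 0.0675 m), for 0.1 s.
At the end, for the whole second after the job is handed in: Off-cut in the tray; backing board, all slats, template stacked in that order in the pocket, flat (0.06 rad), square (0.08 rad), within 5 mm of the middle line and of the end stop; jaw face within 2.5 mm of the pack; ratchet slipped 0.3 rad or more; all at rest (all of step 1 and all of step 5 and x of backing_mid in the frame of jig between -0.005 and 0.005 m and y of backing_mid in the frame of jig between -0.005 and 0.005 m and z of backing_mid in the frame of jig between 0.016 and 0.023 m and angle between each of backing_mid, slat0_mid, slat1_mid, slat2_mid, slat3_mid's own z axis and vertical below 0.06 rad and angle between the x axis of each of backing_mid, slat0_mid, slat1_mid, slat2_mid, slat3_mid and the x axis of jig, either way round below 0.08 rad and x of slat0_mid in the frame of jig between -0.005 and 0.005 m and y of slat0_mid in the frame of jig between -0.005 and 0.005 m and z of slat0_mid in the frame of jig between 0.028 and 0.072 m and x of slat1_mid in the frame of jig between -0.005 and 0.005 m and y of slat1_mid in the frame of jig between -0.005 and 0.005 m and z of slat1_mid in the frame of jig between 0.028 and 0.072 m and x of slat2_mid in the frame of jig between -0.005 and 0.005 m and y of slat2_mid in the frame of jig between -0.005 and 0.005 m and z of slat2_mid in the frame of jig between 0.028 and 0.072 m and x of slat3_mid in the frame of jig between -0.005 and 0.005 m and y of slat3_mid in the frame of jig between -0.005 and 0.005 m and z of slat3_mid in the frame of jig between 0.028 and 0.072 m and linear speed of each of backing, slat0, slat1, slat2, slat3, template below 0.03 m/s); the robot touches nothing.
It fails at once if a bystander (sanding block, square) is moved by more than 60 mm (distance of any of sander, square from where it was at the start of the episode above 0.06 m).
Of slat0, slat1, slat2, slat3 only 2 to 4 are there at a start; the rules pass over those that are not, and their reading is None.
At some moment in a run one of backing, slat0, slat1, slat2, slat3, template may be knocked a few centimetres aside while the robot is not near it.
Once in a run the grip may slacken for a moment while it holds something.
It also fails if it takes over 210 s, if anything falls off the work surface, if the arm or the gripper's body presses on something with over 40 N, if the wrist force passes 120 N, or if a joint passes its speed limit or range.

## Working session

There is one attempt and no reset: what is moved stays moved. The work goes in short steps, Python scripts to look and compute and a tool call to move; the robot and the scene stay as the last step left them, time stands still between calls to the robot, and variables do not carry over. Pictures are saved under pics/ and viewed, at most 14 in all, crops included, and the job is handed in when it is done.

Besides the shell and the picture viewer there is one more tool, called after "Call:" as name(argument=value, ...) on one line, values as JSON. apply_moves: Moves the arm, as the interface text tells. Its arguments: {"type":"object","properties":{"rows":{"type":"array"}},"required":["rows"]}

```bash
mkdir -p pics; ls
cat > h.py <<'E'
from plant import *
import numpy as np, cv2
from scipy.spatial.transform import Rotation as R
def snap(n,f):
    s=get_state(); c=read_camera(n); cv2.imwrite('pics/'+f,c['frame'][:,:,::-1]); np.save('pics/'+f+'.npy',c['frame']); return s,c
def ray(c,u,v,s=None):
    if 'extrinsics' in c:
        d=np.array([(u-c['cx'])/c['fx'],(v-c['cy'])/c['fy'],1.]); E=np.array(c['extrinsics']); return -E[:3,:3].T@E[:3,3], E[:3,:3].T@d
    x,y=(u-c['cx'])/c['fx'],(v-c['cy'])/c['fy']; t=np.hypot(x,y)+1e-12
    d=np.array([x/t*np.sin(t),y/t*np.sin(t),np.cos(t)]); H=np.array(c['hand_eye']); q=s['tcp_rot']; Rw=R.from_quat([q[1],q[2],q[3],q[0]]).as_matrix()
    return Rw@H[:3,3]+np.array(s['tool_pos']), Rw@H[:3,:3]@d
def onz(c,u,v,z,s=None):
    o,d=ray(c,u,v,s); return o+d*(z-o[2])/d[2]
def proj(c,P):
    E=np.array(c['extrinsics']); p=E[:3,:3]@np.array(P)+E[:3,3]; return [c['fx']*p[0]/p[2]+c['cx'],c['fy']*p[1]/p[2]+c['cy']]
E
python3 - <<'E'
from h import *
print(get_state())
for n in ['scene','side','wrist']:
    s,c=snap(n,n+'0.png'); print(n,{k:np.round(v,3).tolist() for k,v in c.items() if k!='frame'})
E
```

```text
pics
{'clock': 0.0, 'joints': array([-0.06621336,  0.53716402, -0.00442373,  1.53885128,  0.00259847,
        1.06729437, -0.07121561]), 'qvel': array([ 2.40082930e-04,  1.93505364e-05, -3.11476793e-04,  4.10529555e-04,
       -1.70460442e-03,  1.38049932e-03, -6.70831076e-04]), 'tau': array([-1.69933578e-04, -5.70981932e+01,  9.90184285e-01, -2.51597965e+01,
       -5.62433247e-02,  1.80829730e-02,  2.02785413e-04]), 'tool_pos': array([ 6.49393687e-01, -1.66568477e-05,  2.37849124e-01]), 'tcp_rot': array([-5.56569663e-04,  7.07086684e-01,  7.07126360e-01, -6.49917575e-04]), 'force': array([ 0.27068166, -0.38067058,  0.88384589]), 'ft_torque': array([-0.01996507,  0.03159154,  0.00696828]), 'grasp_force': 0.0, 'opening': 0.08842334206987931}
scene {'fx': 455.898, 'fy': 455.898, 'cx': 325.495, 'cy': 232.872, 'extrinsics': [[-0.543, 0.839, 0.02, 0.267], [0.539, 0.367, -0.758, -0.192], [-0.644, -0.401, -0.652, 1.414], [0.0, 0.0, 0.0, 1.0]]}
side {'fx': 616.053, 'fy': 616.053, 'cx': 312.447, 'cy': 240.72, 'extrinsics': [[0.928, -0.372, -0.02, -0.43], [-0.284, -0.671, -0.685, 0.187], [0.241, 0.642, -0.728, 1.434], [0.0, 0.0, 0.0, 1.0]]}
wrist {'fx': 371.648, 'fy': 371.648, 'cx': 319.224, 'cy': 232.595, 'hand_eye': [[-0.0, -0.954, -0.299, 0.078], [1.0, -0.0, 0.001, 0.001], [-0.001, -0.299, 0.954, -0.147], [0.0, 0.0, 0.0, 1.0]]}
```

View pics/scene0.png

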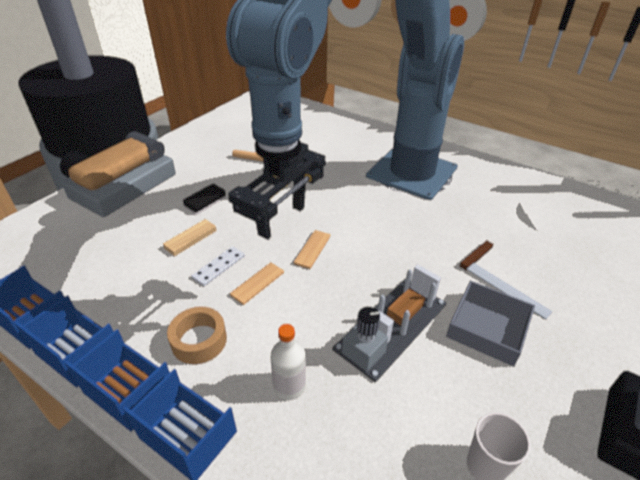

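View pics/side0.png

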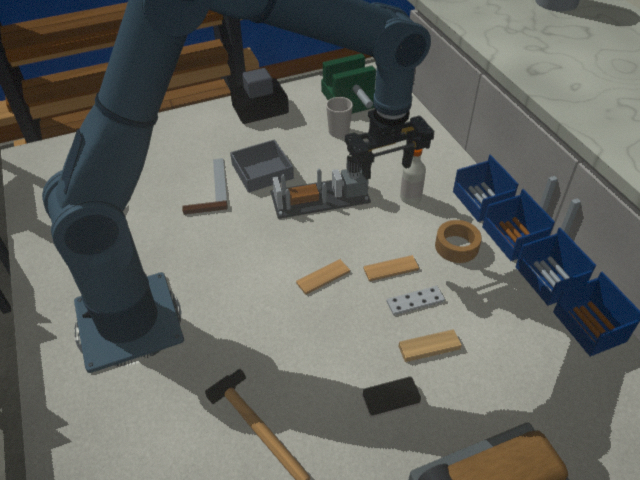

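View pics/wrist0.png

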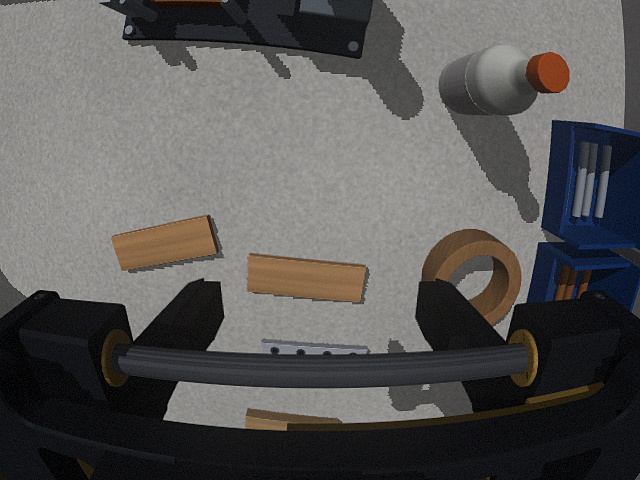

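The scene view shows three wooden boards at (190,237), (257,283) and (312,249). The template is at (218,265), the sander at (204,198), the jig at (390,330) with the off-cut at (407,305), the tray at (490,322) and the square at (505,280). The side view shows the same boards at (324,276), (391,268) and (430,345), so two of them are slats and one is the backing board.

```bash
cat >> h.py <<'E'
def load(f,n): # saved frame with camera calibration
    c=read_camera(n); c['frame']=np.load('pics/'+f+'.npy'); return c
def rect(P): # P Nx2 world -> centre, (long,short), angle of long axis
    (c,(a,b),t)=cv2.minAreaRect(np.float32(P)*1000); t=np.radians(t)
    if a<b: a,b,t=b,a,t+np.pi/2
    t=(t+np.pi/2)%np.pi-np.pi/2
    return np.round(np.array(c)/1000,4),np.round((a,b),1),round(float(t),3)
E
python3 - <<'E'
from h import *
c=load('side0.png','side'); f=c['frame']
cv2.imwrite('pics/crop1.png',cv2.resize(f[250:365,290:470,::-1],None,fx=4.4,fy=4.4,interpolation=cv2.INTER_CUBIC))
for n in ['side','scene']:
    c=load(n+'0.png',n) if n!='side' else c; f=c['frame']
    hsv=cv2.cvtColor(f,cv2.COLOR_RGB2HSV)
    m=cv2.inRange(hsv,(5,60,60),(25,255,255))
    k,l,st,ce=cv2.connectedComponentsWithStats(m)
    for i in range(1,k):
        if 150<st[i,4]<3000:
            cs,_=cv2.findContours((l==i).astype('uint8'),0,2); h=cs[0][:,0]
            P=[onz(c,u,v,0.010)[:2] for u,v in h]
            V=hsv[l==i][:,2]
            print(n,ce[i].round(),st[i,4],*rect(P),'V',np.percentile(V,[5,25,50,75,95]))
E
```

```text
side [75. 19.] 1609 [0.0641 1.5378] [434.8 142.2] -0.004 V [ 71.  88.  93.  98. 105.]
side [81. 38.] 239 [0.0788 1.38  ] [261.1  50.2] -0.021 V [60. 61. 62. 64. 75.]
side [201.  48.] 411 [0.4724 1.1145] [162.5  99.8] 0.026 V [ 60.  71. 104. 109. 112.]
side [52. 54.] 645 [-0.0063  1.337 ] [382.4 123.7] -0.002 V [60. 63. 76. 80. 83.]
side [250.  60.] 260 [0.6152 0.978 ] [156.3  48.9] 1.355 V [69.95 81.   84.   86.   88.  ]
side [196.  86.] 2166 [0.3869 0.8957] [283.4 218.7] -0.002 V [ 63.  81.  89. 105. 113.]
side [71. 74.] 596 [-0.0097  1.1356] [290.6  58.1] -0.002 V [ 60.75  87.   100.   103.   110.  ]
side [ 64. 110.] 1531 [-0.0353  0.8968] [219.  217.6] -1.553 V [ 61.  74.  84.  88. 106.]
side [  6. 114.] 320 [-0.2116  0.9887] [163.4  48.7] 1.527 V [ 67.9   81.   107.   143.25 151.  ]
side [304. 194.] 492 [0.5316 0.2384] [84. 70.] -0.157 V [ 67.  72.  98. 109. 117.]
side [204. 206.] 269 [0.2641 0.2932] [117.   31.8] -0.234 V [60. 66. 77. 79. 87.]
side [458. 241.] 1434 [ 0.8307 -0.08  ] [152.8 112. ] 0.836 V [ 73.  77.  92. 128. 134.]
side [511. 231.] 162 [ 0.9746 -0.1042] [71.8 28.
[... 1122 characters left out ...]
3] -0.106 V [198. 214. 220. 224. 228.]
scene [405. 305.] 763 [0.5131 0.2195] [102.1  54.7] -0.172 V [ 81.  108.  143.  153.  166.9]
scene [197. 335.] 2250 [ 0.8163 -0.1015] [142.7 113.3] 0.868 V [104.   127.25 160.   183.   190.  ]
scene [286. 332.] 268 [0.7132 0.0475] [47.6 32.8] 0.626 V [130.  180.5 218.  221.  224. ]
scene [ 40. 396.] 1309 [ 1.0632 -0.2658] [233.7  29.1] 1.468 V [106. 109. 113. 116. 121.]
scene [135. 370.] 174 [ 0.9403 -0.138 ] [61.8 11.4] -1.568 V [ 95.   119.25 138.   154.   162.  ]
scene [126. 376.] 191 [ 0.9587 -0.1399] [64.2 11.8] -1.569 V [ 94.  123.  143.  157.5 162. ]
scene [117. 386.] 188 [ 0.98   -0.1377] [58.8 11.4] -1.567 V [ 98.35 122.   143.   157.   162.  ]
```

View pics/crop1.png

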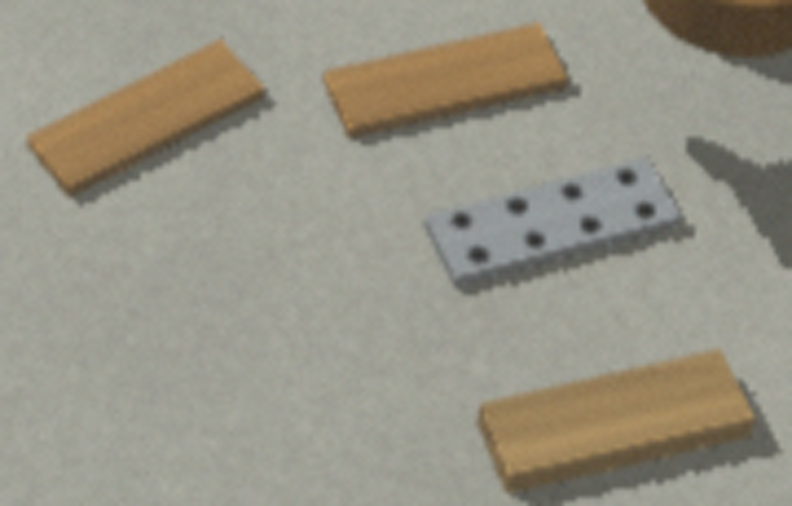

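The crop shows the thick board (with a visible side face) at the lower right, so the backing is at about (0.609,-0.331), yaw -0.13. The two thin boards above are slats, at (0.635,-0.093) and (0.471,-0.054), and the template with its dark bushings lies between them. I'll move to look down on the jig.

Call:
apply_moves(rows=[-0.004, 0.028, 0.006, 0, 0, 0.176, 0.088, -0.004, 0.028, 0.006, 0, 0, 0.176, 0.088, -0.004, 0.028, 0.006, 0, 0, 0.176, 0.088, -0.004, 0.028, 0.006, 0, 0, 0.176, 0.088, -0.004, 0.028, 0.006, 0, 0, 0.176, 0.088, -0.004, 0.028, 0.006, 0, 0, 0.176, 0.088, -0.004, 0.028, 0.006, 0, 0, 0.176, 0.088, -0.004, 0.028, 0.006, 0, 0, 0.176, 0.088, 0, 0, 0, 0, 0, 0, 0.088, 0, 0, 0, 0, 0, 0, 0.088])

```text
clock: 1.5
tool_pos: [0.6183, 0.2222, 0.2862]
tcp_rot: [-0.0, 0.084, 0.996, -0.001]
force: [-0.1, -0.2, -0.6]
opening: 0.0883
grasp_force: 0.0
```

Run:
```python
from h import *
s,c=snap('wrist','w1.png'); print(s['tool_pos'],s['tcp_rot'],s['joints'])
```

```text
[0.61834814 0.22216074 0.2862065 ] [-6.70883542e-05  8.36406725e-02  9.96495678e-01 -7.72674820e-04] [-0.17897012  0.53397864 -0.35209972  1.44896316  0.19128914  1.19326685
  0.84660524]
```

View pics/w1.png

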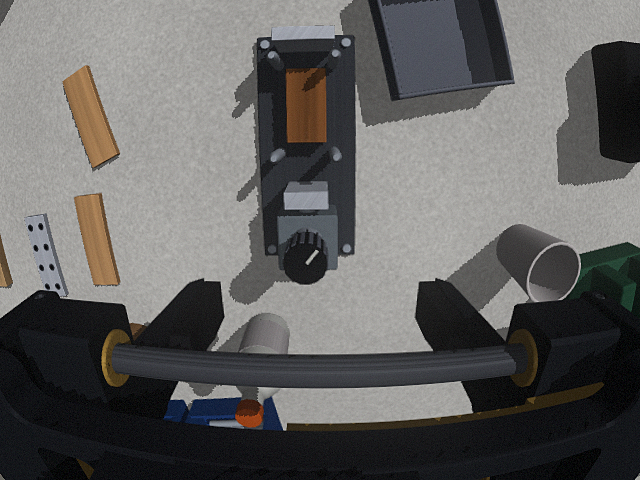

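The wrist view shows the jig running vertically. Plate screws are at (264,44), (347,42), (271,249) and (346,249), pin tops near (272,60), (336,56), (278,156) and (336,155). The off-cut is at (307,105), the jaw at (306,195), the cap at (305,258) and the tray at (440,45).

Run:
```python
from h import *
c=load('w1.png','wrist'); s=get_state(); f=c['frame']
cv2.imwrite('pics/crop2.png',cv2.resize(f[15:215,235:375,::-1],None,fx=3,fy=3,interpolation=cv2.INTER_CUBIC))
for u,v in [(264,44),(347,42),(271,249),(346,249)]: print('screw',onz(c,u,v,.012,s).round(4))
for u,v in [(272,60),(336,56),(278,156),(336,155)]: print('pin',onz(c,u,v,.076,s).round(4))
hsv=cv2.cvtColor(f,cv2.COLOR_RGB2HSV)
m=cv2.inRange(hsv,(5,90,30),(25,255,255))
k,l,st,ce=cv2.connectedComponentsWithStats(m)
for i in range(1,k):
    if st[i,4]>800:
        cs,_=cv2.findContours((l==i).astype('uint8'),0,2); h=cs[0][:,0]
        print(ce[i],*rect([onz(c,u,v,.036 if 250<ce[i][0]<350 else .01,s)[:2] for u,v in h]))
m=cv2.inRange(hsv,(0,0,0),(255,255,45)); m[:230]=0; m[290:]=0; m[:,:270]=0; m[:,340:]=0
print('cap top', onz(c,306,263,.126,s))
```

```text
screw [0.4456 0.1884 0.012 ]
screw [0.4599 0.2799 0.012 ]
screw [0.6846 0.1513 0.012 ]
screw [0.6996 0.241  0.012 ]
pin [0.4779 0.2004 0.076 ]
pin [0.4848 0.2605 0.076 ]
pin [0.571  0.1897 0.076 ]
pin [0.5796 0.2449 0.076 ]
[ 89.96104348 116.69356522] [ 0.47   -0.0531] [130.7  48.9] 0.19
[305.73972603 105.18008687] [0.5252 0.2236] [79.7 42.5] -0.173
[ 96.40628779 239.04756147] [ 0.6349 -0.0924] [130.7  49.3] -0.11
[112.81059752 357.14205186] [ 0.8289 -0.1451] [131.8  51.8] -0.493
[525.54556075 357.03621495] [0.9368 0.4979] [132.2  51.4] 0.16
[461.18188885 412.62689468] [1.031 0.408] [609.5  35.6] 1.407
cap top [0.66456955 0.2022821  0.126     ]
```

View pics/crop2.png

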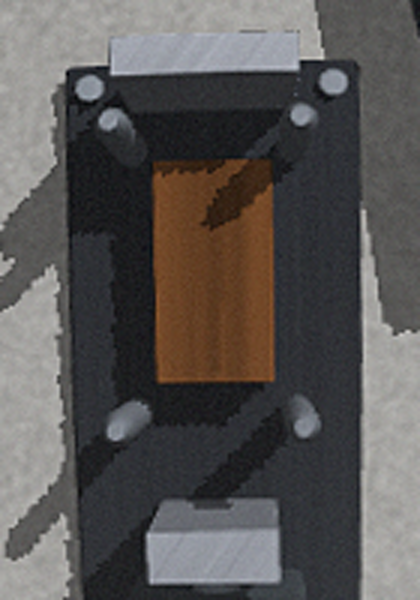

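The crop shows the pin tops at full-image (272.3,55.3), (335.3,53.0), (275.7,158.3) and (336.3,156.7), with the off-cut lying square between them.

Run:
```python
from h import *
c=load('w1.png','wrist'); s=get_state()
S=np.array([onz(c,u,v,.012,s)[:2] for u,v in [(264.7,44.3),(346,42.3),(271,249),(346,249)]])
x=np.array([np.cos(-.157),np.sin(-.157)]); y=np.array([-x[1],x[0]])
print('screws',S.mean(0), (S-S.mean(0))@np.c_[x,y])
for z in (.068,.078):
    P=np.array([onz(c,u,v,z,s)[:2] for u,v in [(272.3,55.3),(335.3,53),(275.7,158.3),(336.3,156.7)]])
    m=P.mean(0); print(z,m,((P-m)@np.c_[x,y]).round(4), 'screw centre in jig',(S.mean(0)-m)@np.c_[x,y],'offcut',(np.array([.5252,.2236])-m)@np.c_[x,y],'cap',(np.array([.6646,.2023])-m)@np.c_[x,y])
# tray from scene+wrist
c=load('scene0.png','scene')
for u,v in [(476,283),(531,309),(511,361),(450,325)]: print('tray rim scene',onz(c,u,v,.045).round(3))
```

```text
screws [0.57252466 0.21531173] [[-0.12084861 -0.04543113]
 [-0.12114676  0.04528726]
 [ 0.1206211  -0.04539019]
 [ 0.12137427  0.04553406]]
0.068 [0.52685014 0.22340185] [[-0.051  -0.0309]
 [-0.0519  0.03  ]
 [ 0.0518 -0.0295]
 [ 0.0511  0.0303]] screw centre in jig [ 0.0463777  -0.00084914] offcut [-1.66082554e-03 -6.22914404e-05] cap [0.13935504 0.00069568]
0.078 [0.52729874 0.2237301 ] [[-0.0496 -0.03  ]
 [-0.0505  0.0292]
 [ 0.0504 -0.0287]
 [ 0.0497  0.0295]] screw centre in jig [ 0.04598595 -0.0012435 ] offcut [-0.00205258 -0.00045665] cap [0.13896329 0.00030132]
tray rim scene [0.397 0.33  0.045]
tray rim scene [0.405 0.45  0.045]
tray rim scene [0.554 0.45  0.045]
tray rim scene [0.538 0.325 0.045]
```

Call:
apply_moves(rows=[-0.023, 0.0004, -0.02, 0, 0, 0.003, 0.088, -0.023, 0.0004, -0.03, 0, 0, 0.003, 0.088, -0.023, 0.0003, -0.03, 0, 0, 0, 0.088, -0.024, 0.0003, -0.03, 0, 0, 0, 0.088, 0, 0, -0.04, 0, 0, 0, 0.088, 0, 0, -0.01, 0, 0, 0, 0.088, 0, 0, 0, 0, 0, 0, 0.088, 0, 0, 0, 0, 0, 0, 0.088])

```text
clock: 2.7
tool_pos: [0.5262, 0.2258, 0.1282]
tcp_rot: [0.001, 0.079, 0.997, 0.001]
force: [1.2, 0.3, -0.0]
opening: 0.0878
grasp_force: 0.0
```

Run:
```python
from h import *
q=get_state()
print(q['tool_pos'],q['tcp_rot'],q['joints'],q['force'])
c=load('scene0.png','scene')
hsv=cv2.cvtColor(c['frame'],cv2.COLOR_RGB2HSV)
for u,v in [(393,98)]:
    w=load('w1.png','wrist'); s=dict(tool_pos=[.61834814,.22216,.2862],tcp_rot=[0,.0836,.9965,-.0008]); print('tray corner wrist',onz(w,u,v,.045,s),onz(w,513,83,.045,s),onz(w,371,0,.045,s))
```

```text
[0.52624555 0.22577275 0.12815852] [1.11121812e-03 7.86483623e-02 9.96901616e-01 6.06130329e-04] [-0.22717203  0.57301182 -0.34188016  1.81732398  0.25848101  0.79240132
  0.71252647] [ 1.20743388  0.31877633 -0.03617522]
tray corner wrist [0.53177493 0.31440379 0.045     ] [0.52622558 0.45787988 0.045     ] [0.4227481  0.30973018 0.045     ]
```

Call:
apply_moves(rows=[-0.0005, -0.002, -0.03, 0, 0, 0, 0.088, 0, 0, -0.03, 0, 0, 0, 0.088, 0, 0, -0.03, 0, 0, 0, 0.088, 0, 0, -0.02, 0, 0, 0, 0.088, 0, 0, 0, 0, 0, 0, 0.088, 0, 0, 0, 0, 0, 0, 0.03, 0, 0, 0, 0, 0, 0, 0.03, 0, 0, 0, 0, 0, 0, 0.03, 0, 0, 0, 0, 0, 0, 0.03, 0, 0, 0, 0, 0, 0, 0.03])

```text
clock: 4.05
tool_pos: [0.5246, 0.2234, 0.0169]
tcp_rot: [0.0, 0.078, 0.997, 0.0]
force: [0.1, -0.5, 1.9]
opening: 0.0415
grasp_force: 30.0
```

Call:
apply_moves(rows=[0, 0, 0.03, 0, 0, 0, 0.03, 0, 0, 0.05, 0, 0, 0, 0.03, 0, 0, 0.04, 0, 0, 0, 0.03, -0.012, 0.032, 0, 0, 0, 0.04, 0.03, -0.012, 0.032, 0, 0, 0, 0.04, 0.03, -0.012, 0.032, 0, 0, 0, 0.04, 0.03, -0.012, 0.033, 0, 0, 0, 0.04, 0.03, -0.013, 0.033, 0, 0, 0, 0.04, 0.03, 0, 0, -0.04, 0, 0, 0, 0.03, 0, 0, -0.04, 0, 0, 0, 0.03, 0, 0, 0, 0, 0, 0, 0.03])

```text
clock: 5.42
tool_pos: [0.4615, 0.3835, 0.054]
tcp_rot: [-0.002, -0.022, 1.0, -0.002]
force: [0.1, -0.4, 0.5]
opening: 0.0418
grasp_force: 30.0
```

Call:
apply_moves(rows=[0, 0, -0.03, 0, 0, 0, 0.03, 0, 0, -0.008, 0, 0, 0, 0.03, 0, 0, 0, 0, 0, 0, 0.03, 0, 0, 0, 0, 0, 0, 0.06, 0, 0, 0, 0, 0, 0, 0.06, 0, 0, 0, 0, 0, 0, 0.06, 0, 0, 0.04, 0, 0, 0, 0.06, 0, 0, 0.05, 0, 0, 0, 0.06, 0, 0, 0.05, 0, 0, 0, 0.06, 0, 0, 0.04, 0, 0, 0, 0.06])

```text
clock: 6.68
tool_pos: [0.4637, 0.3857, 0.2012]
tcp_rot: [0.001, -0.022, 1.0, 0.001]
force: [0.2, 0.2, -0.3]
opening: 0.06
grasp_force: 0.0
```

Call:
apply_moves(rows=[0.016, -0.051, 0.005, 0, 0, -0.013, 0.07, 0.016, -0.051, 0.005, 0, 0, -0.013, 0.088, 0.016, -0.051, 0.005, 0, 0, -0.013, 0.088, 0.016, -0.051, 0.005, 0, 0, -0.013, 0.088, 0.016, -0.051, 0.005, 0, 0, -0.013, 0.088, 0.016, -0.051, 0.005, 0, 0, -0.013, 0.088, 0.016, -0.051, 0.005, 0, 0, -0.013, 0.088, 0.016, -0.051, 0.005, 0, 0, -0.013, 0.088, 0.016, -0.051, 0.005, 0, 0, -0.013, 0.088, 0.016, -0.051, 0.005, 0, 0, -0.013, 0.088, 0.016, -0.051, 0, 0, 0, -0.013, 0.088, 0.016, -0.051, 0, 0, 0, -0.013, 0.088])

```text
clock: 8.18
tool_pos: [0.6558, -0.2282, 0.2491]
tcp_rot: [0.0, 0.056, 0.998, 0.0]
force: [1.2, 0.4, -0.9]
opening: 0.0878
grasp_force: 0.0
```

Call:
apply_moves(rows=[0.012, -0.05, 0, 0, 0, -0.013, 0.088, 0.012, -0.05, 0, 0, 0, -0.013, 0.088, 0, 0, 0, 0, 0, 0, 0.088, 0, 0, 0, 0, 0, 0, 0.088])

```text
clock: 8.68
tool_pos: [0.6795, -0.3255, 0.2485]
tcp_rot: [-0.0, 0.069, 0.998, 0.001]
force: [0.3, -0.0, -0.2]
opening: 0.0883
grasp_force: 0.0
```

```bash
cat >> h.py <<'E'
def boards(name,f,zb): # wood boards from a new wrist picture, tops at zb
    s,c=snap('wrist',f); hsv=cv2.cvtColor(c['frame'],cv2.COLOR_RGB2HSV)
    m=cv2.inRange(hsv,(5,90,100),(25,255,255)); k,l,st,ce=cv2.connectedComponentsWithStats(m)
    print('tcp',s['tool_pos'],'yaw',tyaw(s))
    for i in range(1,k):
        if st[i,4]>1000:
            cs,_=cv2.findContours((l==i).astype('uint8'),0,2); P=np.array([onz(c,u,v,zb,s)[:2] for u,v in cs[0][:,0]])
            print(ce[i].round(),st[i,:4],*rect(P))
    return s,c
def tyaw(s): # direction along fingers' pads (board axis), folded
    q=s['tcp_rot']; X=R.from_quat([q[1],q[2],q[3],q[0]]).as_matrix()[:,0]; return round(float(np.arctan2(-X[1],-X[0])),4)
E
python3 - <<'E'
from h import *
s,c=boards(0,'w2.png',.018)
s2,c2=snap('scene','s2.png')
a=c['frame'][:,:,::-1]; b=c2['frame'][190:400,340:560,::-1]
cv2.imwrite('pics/m2.png',np.hstack([cv2.resize(a,(440,330)),cv2.resize(b,(346,330))]))
E
```

```text
tcp [ 0.67949803 -0.32549721  0.24846867] yaw -0.1382
[537.  22.] [516   0  42  46] [ 0.5073 -0.0525] [55.3 42.1] 0.183
[303. 127.] [281  65  44 127] [ 0.6099 -0.3321] [129.9  43.2] -0.137
[516. 130.] [499  73  34 114] [ 0.634  -0.0981] [126.9  42.2] -0.103
[525. 281.] [491 251  75  80] [ 0.8296 -0.077 ] [115.8  95.1] -1.238
```

View pics/m2.png

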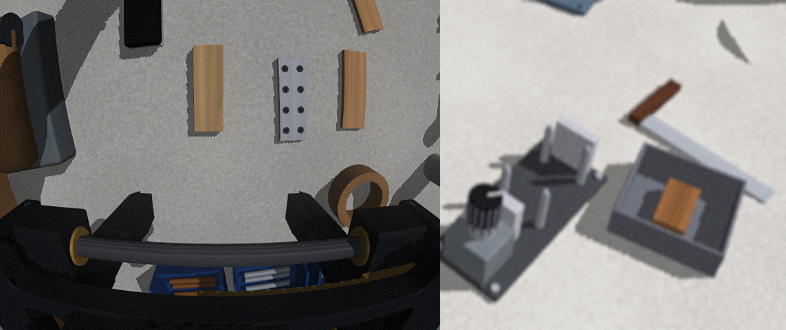

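Off-cut is in the tray (crop right, 680,205). The backing is at (0.6099,-0.3321), size 130x43 as it should be.

Call:
apply_moves(rows=[-0.023, -0.002, -0.03, 0, 0, 0, 0.088, -0.023, -0.002, -0.04, 0, 0, 0, 0.088, -0.0235, -0.0025, -0.04, 0, 0, 0, 0.088, 0, 0, -0.04, 0, 0, 0, 0.088, 0, 0, -0.04, 0, 0, 0, 0.088, 0, 0, -0.03, 0, 0, 0, 0.088, 0, 0, -0.016, 0, 0, 0, 0.088, 0, 0, -0.006, 0, 0, 0, 0.088, 0, 0, 0, 0, 0, 0, 0.088])

```text
clock: 9.9
tool_pos: [0.6106, -0.333, 0.0075]
tcp_rot: [0.001, 0.069, 0.998, -0.0]
force: [0.5, -0.3, -0.4]
opening: 0.088
grasp_force: 0.0
```

Call:
apply_moves(rows=[0, 0, 0, 0, 0, 0, 0.03, 0, 0, 0, 0, 0, 0, 0.03, 0, 0, 0, 0, 0, 0, 0.03, 0, 0, 0, 0, 0, 0, 0.03, 0, 0, 0, 0, 0, 0, 0.03])

```text
clock: 10.52
tool_pos: [0.61, -0.333, 0.0068]
tcp_rot: [0.0, 0.069, 0.998, 0.0]
force: [-0.9, -1.2, 0.4]
opening: 0.0436
grasp_force: 30.0
```

Call:
apply_moves(rows=[0, 0, 0.03, 0, 0, 0, 0.03, 0, 0, 0.05, 0, 0, 0, 0.03, -0.005, 0.03, 0.05, 0, 0, 0, 0.03, -0.009, 0.06, 0.02, 0, 0, -0.003, 0.03, -0.009, 0.06, 0, 0, 0, -0.003, 0.03, -0.009, 0.06, 0, 0, 0, -0.003, 0.03, -0.009, 0.06, 0, 0, 0, -0.003, 0.03, -0.009, 0.06, 0, 0, 0, -0.003, 0.03, -0.009, 0.06, 0, 0, 0, -0.004, 0.03, -0.009, 0.06, 0, 0, 0, 0, 0.03, -0.009, 0.06, 0, 0, 0, 0, 0.03, -0.003, 0.03, 0, 0, 0, 0, 0.03])

```text
clock: 12.02
tool_pos: [0.5287, 0.2099, 0.1565]
tcp_rot: [-0.0, 0.076, 0.997, 0.001]
force: [1.1, 0.2, -1.3]
opening: 0.0435
grasp_force: 30.0
```

Call:
apply_moves(rows=[0, 0.016, -0.02, 0, 0, 0, 0.03, 0, 0, -0.02, 0, 0, 0, 0.03, 0, 0, 0, 0, 0, 0, 0.03, 0, 0, 0, 0, 0, 0, 0.03])

```text
clock: 12.52
tool_pos: [0.5306, 0.2205, 0.1161]
tcp_rot: [-0.0, 0.08, 0.997, -0.0]
force: [0.5, -0.8, -0.1]
opening: 0.0434
grasp_force: 30.0
```

Run:
```python
from h import *
s=get_state(); print(s['tool_pos'],tyaw(s),s['opening'],s['tcp_rot'],s['joints'])
```

```text
[0.53056718 0.22049924 0.11610531] -0.1593 0.043379641419337735 [-4.93682250e-05  7.95751357e-02  9.96828819e-01 -3.16527532e-04] [-0.25205303  0.58881849 -0.29423852  1.8175714   0.23428343  0.76958495
  0.74273152]
```

Call:
apply_moves(rows=[0, 0.0022, 0, 0, 0, 0.002, 0.03, 0, 0, -0.02, 0, 0, 0, 0.03, 0, 0, -0.015, 0, 0, 0, 0.03, 0, 0, -0.015, 0, 0, 0, 0.03, 0, 0, 0, 0, 0, 0, 0.03])

```text
clock: 13.15
tool_pos: [0.529, 0.2233, 0.0645]
tcp_rot: [-0.001, 0.078, 0.997, -0.001]
force: [0.2, 0.6, 0.1]
opening: 0.0438
grasp_force: 30.0
```

Call:
apply_moves(rows=[0, 0, -0.015, 0, 0, 0, 0.03, 0, 0, -0.015, 0, 0, 0, 0.03, 0, 0, -0.013, 0, 0, 0, 0.03, 0, 0, -0.004, 0, 0, 0, 0.03, 0, 0, 0, 0, 0, 0, 0.03, 0, 0, 0, 0, 0, 0, 0.06, 0, 0, 0, 0, 0, 0, 0.06, 0, 0, 0, 0, 0, 0, 0.06])

```text
clock: 14.15
tool_pos: [0.5305, 0.2239, 0.0197]
tcp_rot: [0.0, 0.078, 0.997, 0.0]
force: [0.6, 0.5, 0.7]
opening: 0.0599
grasp_force: 0.0
```

Call:
apply_moves(rows=[0, 0, 0.03, 0, 0, 0, 0.07, 0, 0, 0.05, 0, 0, 0, 0.07, 0, 0, 0.05, 0, 0, 0, 0.088, 0.02, -0.03, 0.04, 0, 0, 0, 0.088, 0.03, -0.045, 0.03, 0, 0, 0.015, 0.088, 0.03, -0.045, 0.03, 0, 0, 0.015, 0.088, 0.03, -0.045, 0, 0, 0, 0.015, 0.088, 0, 0, 0, 0, 0, 0, 0.088, 0, 0, 0, 0, 0, 0, 0.088])

```text
clock: 15.28
tool_pos: [0.6396, 0.0595, 0.249]
tcp_rot: [-0.0, 0.055, 0.998, 0.0]
force: [0.6, 1.2, 0.0]
opening: 0.0881
grasp_force: 0.0
```

Run:
```python
from h import *
s,c=boards(0,'w3.png',.010)
```

```text
tcp [0.63961944 0.05945227 0.24898906] yaw -0.1106
[195.  54.] [162   0  69 113] [ 0.4692 -0.054 ] [129.5  45.5] 0.186
[466.  89.] [445  25  43 114] [0.53   0.2319] [132.1  45.9] -0.151
[182. 202.] [160 146  47 114] [ 0.6348 -0.0932] [130.3  46.3] -0.107
```

View pics/w3.png

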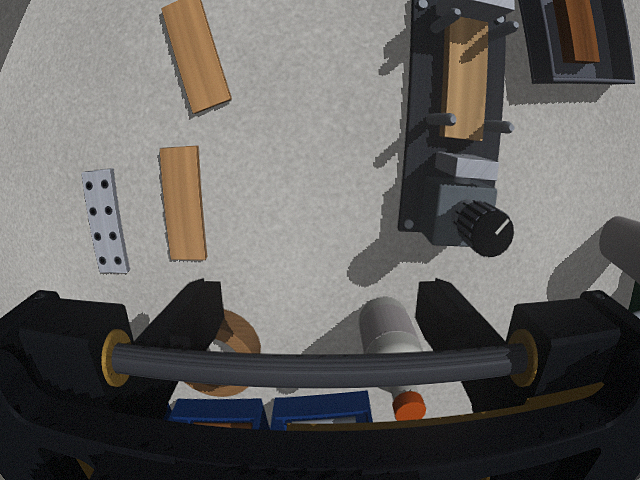

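The view shows the backing between the pins at (466,89), slats at (195,54) and (182,202), and the template at (105,222), about 35 mm from the nearer slat. I'll use a narrower opening there.

Call:
apply_moves(rows=[-0.0013, -0.038, -0.025, 0, 0, 0.001, 0.066, -0.0013, -0.038, -0.03, 0, 0, 0.001, 0.066, -0.0012, -0.038, -0.03, 0, 0, 0.001, 0.066, -0.001, -0.0385, -0.03, 0, 0, 0, 0.066, 0, 0, -0.04, 0, 0, 0, 0.066, 0, 0, -0.03, 0, 0, 0, 0.066, 0, 0, 0, 0, 0, 0, 0.066, 0, 0, 0, 0, 0, 0, 0.066])

```text
clock: 16.32
tool_pos: [0.6362, -0.0925, 0.0656]
tcp_rot: [0.001, 0.053, 0.999, 0.0]
force: [0.3, 0.4, -0.1]
opening: 0.0652
grasp_force: 0.0
```

Call:
apply_moves(rows=[-0.0012, 0, -0.03, 0, 0, 0, 0.066, 0, 0, -0.022, 0, 0, 0, 0.066, 0, 0, -0.01, 0, 0, 0, 0.066, 0, 0, 0, 0, 0, 0, 0.066, 0, 0, 0, 0, 0, 0, 0.03, 0, 0, 0, 0, 0, 0, 0.03, 0, 0, 0, 0, 0, 0, 0.03, 0, 0, 0, 0, 0, 0, 0.03])

```text
clock: 17.32
tool_pos: [0.6347, -0.0938, 0.003]
tcp_rot: [0.001, 0.054, 0.999, -0.0]
force: [-0.8, -0.5, 5.7]
opening: 0.0435
grasp_force: 30.0
```

Call:
apply_moves(rows=[0, 0, 0.03, 0, 0, 0, 0.03, 0, 0, 0.05, 0, 0, 0, 0.03, -0.01, 0.03, 0.045, 0, 0, 0, 0.03, -0.016, 0.05, 0.02, 0, 0, -0.01, 0.03, -0.016, 0.05, 0, 0, 0, -0.01, 0.03, -0.016, 0.05, 0, 0, 0, -0.01, 0.03, -0.016, 0.05, 0, 0, 0, -0.01, 0.03, -0.016, 0.05, 0, 0, 0, -0.009, 0.03, -0.0145, 0.0365, 0, 0, 0, 0, 0.03, 0, 0.002, -0.03, 0, 0, 0, 0.03, 0, 0, 0, 0, 0, 0, 0.03, 0, 0, 0, 0, 0, 0, 0.03])

```text
clock: 18.82
tool_pos: [0.5302, 0.2241, 0.1178]
tcp_rot: [0.0, 0.079, 0.997, -0.0]
force: [0.8, -1.1, -0.3]
opening: 0.0431
grasp_force: 30.0
```

Run:
```python
from h import *
s=get_state(); print(s['tool_pos'],tyaw(s),s['opening'])
```

```text
[0.53017607 0.22406518 0.1177625 ] -0.158 0.04312326272602467
```

Call:
apply_moves(rows=[0, -0.0007, -0.025, 0, 0, 0, 0.03, 0, 0, -0.02, 0, 0, 0, 0.03, 0, 0, -0.015, 0, 0, 0, 0.03, 0, 0, -0.015, 0, 0, 0, 0.03, 0, 0, -0.009, 0, 0, 0, 0.03, 0, 0, 0, 0, 0, 0, 0.03, 0, 0, 0, 0, 0, 0, 0.03])

```text
clock: 19.7
tool_pos: [0.5297, 0.224, 0.0335]
tcp_rot: [0.0, 0.078, 0.997, -0.0]
force: [-0.4, -0.3, -1.6]
opening: 0.0434
grasp_force: 30.0
```

Call:
apply_moves(rows=[0, 0, -0.001, 0, 0, 0, 0.06, 0, 0, 0, 0, 0, 0, 0.06, 0, 0, 0.03, 0, 0, 0, 0.07, 0, 0, 0.05, 0, 0, 0, 0.07, 0, -0.02, 0.05, 0, 0, 0.03, 0.088, 0.005, -0.045, 0.03, 0, 0, 0.06, 0.088, 0.005, -0.05, 0.03, 0, 0, 0.06, 0.088, 0.005, -0.05, 0, 0, 0, 0.06, 0.088, 0.005, -0.05, 0, 0, 0, 0.06, 0.088, 0, -0.05, 0, 0, 0, 0.075, 0.088, 0, 0, 0, 0, 0, 0, 0.088, 0, 0, 0, 0, 0, 0, 0.088])

```text
clock: 21.2
tool_pos: [0.5498, -0.0401, 0.2225]
tcp_rot: [0.0, -0.094, 0.996, 0.0]
force: [-0.4, 0.3, 0.4]
opening: 0.0879
grasp_force: 0.0
```

Run:
```python
from h import *
s,c=boards(0,'w4.png',.010)
```

```text
tcp [ 0.54977944 -0.04008891  0.22252203] yaw 0.1881
[320. 114.] [298  49  46 132] [ 0.4696 -0.0541] [128.6  43.3] 0.183
[557. 239.] [523 192  71  96] [0.5373 0.2485] [135.3  46.9] -0.151
[236. 403.] [194 384  87  46] [ 0.8476 -0.0979] [119.9  80.8] -1.389
```

Call:
apply_moves(rows=[-0.02, -0.0035, -0.025, 0, 0, 0, 0.08, -0.02, -0.0035, -0.03, 0, 0, 0, 0.08, -0.02, -0.0035, -0.03, 0, 0, 0, 0.08, -0.02, -0.0035, -0.03, 0, 0, -0.003, 0.08, 0, 0, -0.03, 0, 0, 0, 0.08, 0, 0, -0.015, 0, 0, 0, 0.08, 0, 0, 0, 0, 0, 0, 0.08, 0, 0, 0, 0, 0, 0, 0.08])

```text
clock: 22.25
tool_pos: [0.4707, -0.0545, 0.0631]
tcp_rot: [0.001, -0.093, 0.996, -0.0]
force: [-1.1, 0.1, -0.0]
opening: 0.0804
grasp_force: 0.0
```

Call:
apply_moves(rows=[-0.001, 0.0003, -0.03, 0, 0, 0, 0.08, 0, 0, -0.02, 0, 0, 0, 0.08, 0, 0, -0.01, 0, 0, 0, 0.08, 0, 0, 0, 0, 0, 0, 0.08, 0, 0, 0, 0, 0, 0, 0.03, 0, 0, 0, 0, 0, 0, 0.03, 0, 0, 0, 0, 0, 0, 0.03, 0, 0, 0, 0, 0, 0, 0.03, 0, 0, 0, 0, 0, 0, 0.03])

```text
clock: 23.38
tool_pos: [0.4688, -0.0546, 0.0025]
tcp_rot: [0.0, -0.092, 0.996, -0.0]
force: [-0.8, -0.7, 5.8]
opening: 0.0436
grasp_force: 30.0
```

Call:
apply_moves(rows=[0, 0, 0.03, 0, 0, 0, 0.03, 0, 0, 0.05, 0, 0, 0, 0.03, 0.005, 0.03, 0.045, 0, 0, -0.03, 0.03, 0.01, 0.045, 0.01, 0, 0, -0.06, 0.03, 0.01, 0.05, 0, 0, 0, -0.06, 0.03, 0.01, 0.05, 0, 0, 0, -0.06, 0.03, 0.01, 0.05, 0, 0, 0, -0.06, 0.03, 0.01, 0.05, 0, 0, 0, -0.06, 0.03, 0.0057, 0.0036, 0, 0, 0, -0.011, 0.03, 0, 0, -0.02, 0, 0, 0, 0.03, 0, 0, 0, 0, 0, 0, 0.03, 0, 0, 0, 0, 0, 0, 0.03])

```text
clock: 24.88
tool_pos: [0.5295, 0.2232, 0.1176]
tcp_rot: [-0.0, 0.078, 0.997, -0.0]
force: [0.0, 0.1, -0.8]
opening: 0.0434
grasp_force: 30.0
```

Run:
```python
from h import *
s=get_state(); print(s['tool_pos'],tyaw(s),s['opening'])
```

```text
[0.52951028 0.22320753 0.11758123] -0.1566 0.043373615394346025
```

Good. Lower: bottom target z = 0.038, so TCP ≈ 0.0405.

Call:
apply_moves(rows=[0, 0, -0.025, 0, 0, 0, 0.03, 0, 0, -0.02, 0, 0, 0, 0.03, 0, 0, -0.015, 0, 0, 0, 0.03, 0, 0, -0.014, 0, 0, 0, 0.03, 0, 0, 0, 0, 0, 0, 0.03, 0, 0, 0, 0, 0, 0, 0.03])

```text
clock: 25.62
tool_pos: [0.5296, 0.224, 0.0436]
tcp_rot: [0.0, 0.078, 0.997, -0.0]
force: [0.3, -0.7, -0.6]
opening: 0.0438
grasp_force: 30.0
```

Call:
apply_moves(rows=[0, 0, -0.002, 0, 0, 0, 0.06, 0, 0, 0, 0, 0, 0, 0.06, 0, 0, 0.03, 0, 0, 0, 0.07, 0, 0, 0.05, 0, 0, 0, 0.07, 0, -0.02, 0.05, 0, 0, 0, 0.088, 0.02, -0.05, 0.03, 0, 0, 0, 0.088, 0.025, -0.055, 0.03, 0, 0, 0, 0.088, 0.025, -0.055, 0, 0, 0, 0, 0.088, 0.025, -0.055, 0, 0, 0, 0, 0.088, 0.025, -0.055, 0, 0, 0, 0.01, 0.088, 0.025, -0.055, 0, 0, 0, 0.01, 0.088, 0.02, -0.055, 0, 0, 0, 0.01, 0.088])

```text
clock: 27.12
tool_pos: [0.6933, -0.1736, 0.2294]
tcp_rot: [0.0, 0.063, 0.998, 0.0]
force: [0.7, 0.9, 0.2]
opening: 0.088
grasp_force: 0.0
```

Call:
apply_moves(rows=[0, -0.01, 0, 0, 0, 0, 0.088, 0, 0, 0, 0, 0, 0, 0.088])

```text
clock: 27.38
tool_pos: [0.6922, -0.1822, 0.2289]
tcp_rot: [-0.0, 0.063, 0.998, 0.0]
force: [0.4, 0.3, -0.3]
opening: 0.088
grasp_force: 0.0
```

Run:
```python
from h import *
s,c=boards(0,'w5.png',.048)
f=c['frame']; 
h=cv2.cvtColor(f,cv2.COLOR_RGB2HSV)
d=f[:,:,2].astype(int)-f[:,:,0]
m=((d>12)&(h[:,:,2]>110)).astype('uint8'); m=cv2.morphologyEx(m,cv2.MORPH_CLOSE,np.ones((9,9)))
k,l,st,ce=cv2.connectedComponentsWithStats(m)
for i in range(1,k):
    if st[i,4]>500 and ce[i][1]<290:
        cs,_=cv2.findContours((l==i).astype('uint8'),0,2); print(ce[i],st[i],*rect([onz(c,u,v,.01,s)[:2] for u,v in cs[0][:,0]]))
```

```text
tcp [ 0.6921992  -0.18216015  0.22891305] yaw -0.1269
[405. 305.] [371 267  98  86] [ 0.816  -0.0977] [107.7  90.6] -0.634
[289.33181158 148.44241544] [ 264   85   50  130 4819] [ 0.6425 -0.2054] [129.6  43.5] -0.082
```

View pics/w5.png

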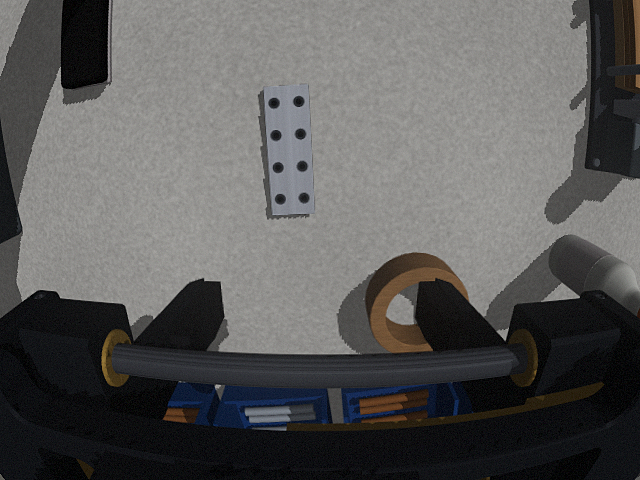

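The template alone is in view, centred at (289,148), at (0.6425,-0.2054) with yaw -0.08 and the right size (129.6x43.5).

Call:
apply_moves(rows=[-0.0165, -0.0077, -0.03, 0, 0, 0.015, 0.08, -0.0165, -0.0077, -0.03, 0, 0, 0.015, 0.08, -0.0165, -0.0077, -0.04, 0, 0, 0.015, 0.08, 0, 0, -0.04, 0, 0, 0, 0.08, 0, 0, -0.03, 0, 0, 0, 0.08, 0, 0, 0, 0, 0, 0, 0.08, 0, 0, 0, 0, 0, 0, 0.08])

```text
clock: 28.3
tool_pos: [0.6442, -0.2038, 0.0607]
tcp_rot: [0.001, 0.04, 0.999, 0.0]
force: [-0.8, 0.1, -0.0]
opening: 0.0798
grasp_force: 0.0
```

Call:
apply_moves(rows=[-0.0012, -0.0015, -0.03, 0, 0, 0, 0.08, 0, 0, -0.018, 0, 0, 0, 0.08, 0, 0, -0.009, 0, 0, 0, 0.08, 0, 0, 0, 0, 0, 0, 0.08, 0, 0, 0, 0, 0, 0, 0.03, 0, 0, 0, 0, 0, 0, 0.03, 0, 0, 0, 0, 0, 0, 0.03, 0, 0, 0, 0, 0, 0, 0.03, 0, 0, 0, 0, 0, 0, 0.03])

```text
clock: 29.42
tool_pos: [0.642, -0.2066, 0.0023]
tcp_rot: [0.0, 0.04, 0.999, -0.0]
force: [0.5, 0.4, 1.7]
opening: 0.0433
grasp_force: 30.0
```

Call:
apply_moves(rows=[0, 0, 0.03, 0, 0, 0, 0.03, 0, 0, 0.05, 0, 0, 0, 0.03, -0.01, 0.03, 0.05, 0, 0, 0, 0.03, -0.014, 0.055, 0.01, 0, 0, -0.01, 0.03, -0.014, 0.055, 0, 0, 0, -0.011, 0.03, -0.014, 0.055, 0, 0, 0, -0.011, 0.03, -0.014, 0.055, 0, 0, 0, -0.011, 0.03, -0.014, 0.055, 0, 0, 0, -0.011, 0.03, -0.014, 0.055, 0, 0, 0, -0.011, 0.03, -0.014, 0.055, 0, 0, 0, -0.011, 0.03, -0.0042, 0.0146, 0, 0, 0, 0, 0.03, 0, 0, 0, 0, 0, 0, 0.03])

```text
clock: 30.92
tool_pos: [0.5291, 0.2236, 0.1418]
tcp_rot: [-0.0, 0.077, 0.997, -0.0]
force: [0.5, -0.9, -1.2]
opening: 0.0435
grasp_force: 30.0
```

Call:
apply_moves(rows=[0, 0, -0.02, 0, 0, 0, 0.03, 0, 0, 0, 0, 0, 0, 0.03, 0, 0, 0, 0, 0, 0, 0.03])

```text
clock: 31.3
tool_pos: [0.5304, 0.2216, 0.1224]
tcp_rot: [0.0, 0.079, 0.997, -0.0]
force: [-1.1, 0.1, -1.2]
opening: 0.0436
grasp_force: 30.0
```

Run:
```python
from h import *
s=get_state(); print(s['tool_pos'],tyaw(s),s['opening'])
```

```text
[0.53035401 0.22158643 0.12240627] -0.1589 0.04358934019649885
```

Call:
apply_moves(rows=[0, 0.0014, -0.02, 0, 0, 0.002, 0.03, 0, 0, -0.02, 0, 0, 0, 0.03, 0, 0, -0.015, 0, 0, 0, 0.03, 0, 0, -0.014, 0, 0, 0, 0.03, 0, 0, 0, 0, 0, 0, 0.03, 0, 0, 0, 0, 0, 0, 0.03])

```text
clock: 32.05
tool_pos: [0.5295, 0.2241, 0.0531]
tcp_rot: [-0.0, 0.077, 0.997, -0.0]
force: [-1.0, -1.9, -2.4]
opening: 0.0437
grasp_force: 30.0
```

Call:
apply_moves(rows=[0, 0, -0.002, 0, 0, 0, 0.06, 0, 0, 0, 0, 0, 0, 0.06, 0, 0, 0.03, 0, 0, 0, 0.07, 0, 0, 0.05, 0, 0, 0, 0.07, 0, 0, 0.05, 0, 0, 0, 0.07, 0.04, -0.006, 0.04, 0, 0, 0, 0.07, 0.05, -0.008, 0.01, 0, 0, 0, 0.07, 0.046, -0.0085, 0, 0, 0, 0, 0.07, 0, 0, 0, 0, 0, 0, 0.07, 0, 0, 0, 0, 0, 0, 0.07])

```text
clock: 33.3
tool_pos: [0.6649, 0.2026, 0.231]
tcp_rot: [-0.0, 0.077, 0.997, 0.0]
force: [-1.0, -0.3, 0.2]
opening: 0.0702
grasp_force: 0.0
```

Run:
```python
from h import *
s,c=snap('wrist','w6.png'); print(s['tool_pos'],tyaw(s),s['joints'])
f=c['frame'];d=f[:,:,2].astype(int)-f[:,:,0]
h=cv2.cvtColor(f,cv2.COLOR_RGB2HSV)
cv2.imwrite('pics/c6.png',cv2.resize(f[0:300,170:470,::-1],None,fx=2,fy=2,interpolation=cv2.INTER_CUBIC))
```

```text
[0.66492037 0.20257788 0.23097486] -0.1542 [-0.22475659  0.63432474 -0.21443466  1.39927541  0.13945136  1.12322559
  0.9574781 ]
```

View pics/c6.png

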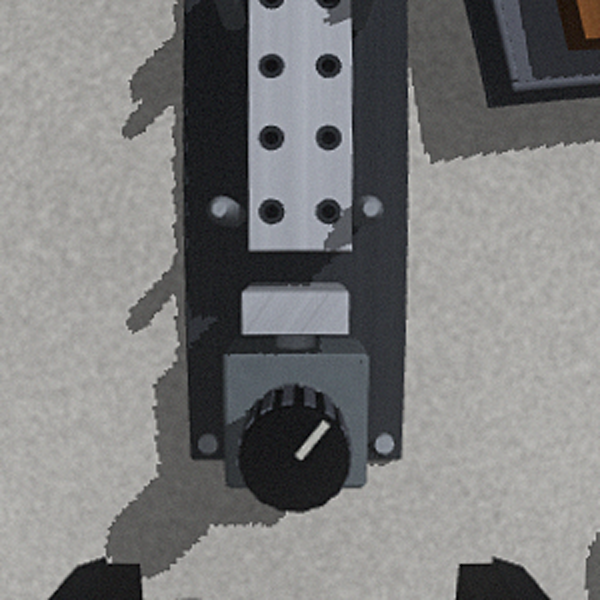

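The template lies square between the pins on top of the pack (crop 300,130). The jaw is at (296,310) with a gap, and the cap top is centred at crop (295,458).

Run:
```python
from h import *
c=load('w6.png','wrist'); s=get_state()
x=np.array([np.cos(-.157),np.sin(-.157)]); y=np.array([-x[1],x[0]]); o=np.array([.5272,.2233])
for n,u,v,z in [('cap',295,458,.126),('jaw',295,290,.075),('tmpl end',300,250,.058)]:
    p=onz(c,170+u/2,v/2,z,s)[:2]; print(n,p,(p-o)@np.c_[x,y])
```

```text
cap [0.66460481 0.20211679] [0.13902696 0.00056136]
jaw [0.60937646 0.21047898] [0.0831704  0.00018544]
tmpl end [0.59373885 0.21498123] [0.06702116 0.00218728]
```

Call:
apply_moves(rows=[0, 0, 0, 0, 0, 0.17, 0.07, 0, 0, 0, 0, 0, 0.17, 0.07, 0, 0, 0, 0, 0, 0.17, 0.07, 0, 0, 0, 0, 0, 0.17, 0.07, 0, 0, 0, 0, 0, 0.17, 0.07, 0, 0, 0, 0, 0, 0.17, 0.07, 0, 0, 0, 0, 0, 0.17, 0.07, 0, 0, 0, 0, 0, 0.17, 0.07, 0, 0, 0, 0, 0, 0.1, 0.07, 0, 0, 0, 0, 0, 0, 0.07, 0, 0, 0, 0, 0, 0, 0.07])

```text
clock: 34.78
tool_pos: [0.6653, 0.2022, 0.2313]
tcp_rot: [0.0, -0.607, 0.795, -0.0]
force: [1.0, -0.9, 0.2]
opening: 0.0704
grasp_force: 0.0
```

Run:
```python
from h import *
s=get_state(); print(s['tool_pos'],tyaw(s),s['joints'])
```

```text
[0.66527078 0.20223519 0.23134501] 1.3039 [-0.03068537  0.68313004 -0.5358602   1.38438286  0.35769294  1.17048204
  2.26783995]
```

Call:
apply_moves(rows=[0, 0, -0.04, 0, 0, 0, 0.07, 0, 0, -0.04, 0, 0, 0, 0.07, 0, 0, -0.04, 0, 0, 0, 0.07, 0, 0, -0.02, 0, 0, 0, 0.07, 0, 0, 0, 0, 0, 0, 0.07, 0, 0, 0, 0, 0, 0, 0.03, 0, 0, 0, 0, 0, 0, 0.03, 0, 0, 0, 0, 0, 0, 0.03, 0, 0, 0, 0, 0, 0, 0.03])

```text
clock: 35.9
tool_pos: [0.6648, 0.2026, 0.0921]
tcp_rot: [-0.0, -0.607, 0.794, 0.001]
force: [-4.4, -0.7, 6.3]
opening: 0.0393
grasp_force: 30.0
```

Gripped; turn clockwise (negative z).

Call:
apply_moves(rows=[0, 0, 0, 0, 0, -0.15, 0.03, 0, 0, 0, 0, 0, -0.15, 0.03, 0, 0, 0, 0, 0, -0.15, 0.03, 0, 0, 0, 0, 0, -0.15, 0.03, 0, 0, 0, 0, 0, -0.15, 0.03, 0, 0, 0, 0, 0, -0.15, 0.03, 0, 0, 0, 0, 0, -0.15, 0.03, 0, 0, 0, 0, 0, -0.15, 0.03, 0, 0, 0, 0, 0, -0.15, 0.03, 0, 0, 0, 0, 0, -0.15, 0.03, 0, 0, 0, 0, 0, -0.15, 0.03, 0, 0, 0, 0, 0, -0.15, 0.03])

```text
clock: 37.4
tool_pos: [0.6657, 0.2005, 0.0921]
tcp_rot: [0.0, 0.248, 0.969, -0.001]
force: [-2.7, -4.4, 4.7]
opening: 0.039
grasp_force: 30.0
```

Run:
```python
from h import *
s=get_state(); print(s['tool_pos'],tyaw(s),s['joints'],s['force'],s['ft_torque'],s['opening'])
```

```text
[0.66569782 0.20049815 0.0921005 ] -0.5002 [-0.32120037  0.77745087 -0.05742066  1.4937815   0.05463405  0.87276939
  0.67326807] [-2.71853151 -4.43185807  4.70254397] [-0.75779694  0.60472048  0.01741697] 0.03901318258548794
```

Call:
apply_moves(rows=[0, 0.001, 0, 0, 0, -0.15, 0.03, 0, 0, 0, 0, 0, -0.15, 0.03, 0, 0, 0, 0, 0, -0.15, 0.03, 0, 0, 0, 0, 0, -0.15, 0.03, 0, 0, 0, 0, 0, -0.15, 0.03, 0, 0, 0, 0, 0, -0.15, 0.03, 0, 0, 0, 0, 0, -0.15, 0.03, 0, 0, 0, 0, 0, -0.15, 0.03, 0, 0, 0, 0, 0, -0.15, 0.03, 0, 0, 0, 0, 0, -0.15, 0.03, 0, 0, 0, 0, 0, -0.15, 0.03, 0, 0, 0, 0, 0, -0.15, 0.03])

```text
clock: 38.9
tool_pos: [0.6636, 0.2002, 0.092]
tcp_rot: [0.0, 0.913, 0.408, -0.003]
force: [-10.1, -6.4, 12.0]
opening: 0.0395
grasp_force: 30.0
```

Run:
```python
from h import *
s=get_state(); print(s['tool_pos'],tyaw(s),s['joints'],s['force'],s['ft_torque'],s['opening'])
s,c=snap('side','sd7.png'); x=np.array([np.cos(-.157),np.sin(-.157),0]); 
cv2.imwrite('pics/c7.png',cv2.resize(c['frame'][130:230,255:385,::-1],None,fx=6,fy=6,interpolation=cv2.INTER_CUBIC))
```

```text
[0.66357778 0.20024058 0.09202818] -2.3008 [-0.60336373  0.81003157  0.38786449  1.51572111 -0.35817376  0.89277728
 -0.82654892] [-10.09720571  -6.41915208  11.96426979] [-1.36299015  2.18296036  0.07621886] 0.03947828548390177
```

View pics/c7.png

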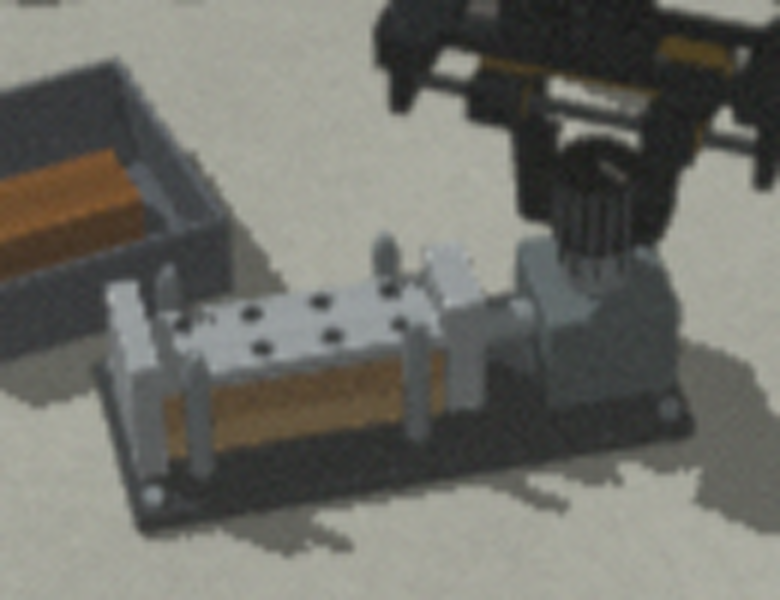

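The side crop shows the pack flat between the pins, with the jaw at (455,320) up to the template's end.

Call:
apply_moves(rows=[0.001, 0.001, 0, 0, 0, -0.12, 0.03, 0, 0, 0, 0, 0, -0.12, 0.03, 0, 0, 0, 0, 0, -0.12, 0.03, 0, 0, 0, 0, 0, -0.12, 0.03, 0, 0, 0, 0, 0, -0.12, 0.03, 0, 0, 0, 0, 0, -0.12, 0.03])

```text
clock: 39.7
tool_pos: [0.6633, 0.2011, 0.092]
tcp_rot: [0.001, 0.998, 0.061, -0.004]
force: [-14.4, -7.7, 15.7]
opening: 0.0392
grasp_force: 30.0
```

Run:
```python
from h import *
s=get_state(); print(s['tool_pos'],tyaw(s),s['joints'][6],s['force'],s['ft_torque'],s['opening'])
```

```text
[0.66328537 0.20111109 0.091964  ] -3.0196 -1.4282115124565273 [-14.44897674  -7.65164766  15.68538814] [-1.46352771  3.18780564  0.12610669] 0.03917783673452055
```

Call:
apply_moves(rows=[-0.001, -0.0005, 0.0005, 0, 0, -0.12, 0.03, -0.001, -0.0005, 0.0005, 0, 0, -0.12, 0.03, 0, 0, 0, 0, 0, -0.12, 0.03, 0, 0, 0, 0, 0, -0.12, 0.03, 0, 0, 0, 0, 0, -0.12, 0.03, 0, 0, 0, 0, 0, -0.12, 0.03, 0, 0, 0, 0, 0, 0, 0.03])

```text
clock: 40.58
tool_pos: [0.6631, 0.2021, 0.0921]
tcp_rot: [0.001, 0.956, -0.293, -0.002]
force: [-5.4, -2.6, 3.6]
opening: 0.0393
grasp_force: 30.0
```

Run:
```python
from h import *
s=get_state(); print(s['tool_pos'],tyaw(s),s['joints'][6],s['force'],s['ft_torque'],s['opening'])
```

```text
[0.6631049  0.2020757  0.09214597] 2.5471 -2.0344309992089986 [-5.4422395  -2.58631289  3.6468853 ] [-0.5328864   1.25612068 -0.05775056] 0.03926957061071844
```

Call:
apply_moves(rows=[0, 0, 0, 0, 0, -0.12, 0.03, 0, 0, 0, 0, 0, -0.12, 0.03, 0, 0, 0, 0, 0, -0.12, 0.03, 0, 0, 0, 0, 0, 0, 0.03, 0, 0, 0, 0, 0, 0, 0.07, 0, 0, 0, 0, 0, 0, 0.07, 0, 0, 0, 0, 0, 0, 0.07, 0, 0, 0.03, 0, 0, 0, 0.07, 0, 0, 0.05, 0, 0, 0, 0.07, 0, 0, 0.06, 0, 0, 0, 0.07])

```text
clock: 41.82
tool_pos: [0.664, 0.2032, 0.2327]
tcp_rot: [0.001, 0.889, -0.459, -0.001]
force: [0.3, 1.3, 0.0]
opening: 0.0701
grasp_force: 0.0
```

Call:
apply_moves(rows=[0, 0, 0, 0, 0, 0.18, 0.07, 0, 0, 0, 0, 0, 0.18, 0.07, 0, 0, 0, 0, 0, 0.18, 0.07, 0, 0, 0, 0, 0, 0.18, 0.07, 0, 0, 0, 0, 0, 0.18, 0.07, 0, 0, 0, 0, 0, 0.18, 0.07, 0, 0, 0, 0, 0, 0.18, 0.07, 0, 0, 0, 0, 0, 0.18, 0.07, 0, 0, 0, 0, 0, 0.18, 0.07, 0, 0, 0, 0, 0, 0.18, 0.07, 0, 0, 0, 0, 0, 0.18, 0.07, 0, 0, 0, 0, 0, 0.18, 0.07])

```text
clock: 43.32
tool_pos: [0.6647, 0.2028, 0.2321]
tcp_rot: [0.0, 0.822, 0.57, 0.0]
force: [-0.5, -0.6, -0.3]
opening: 0.0698
grasp_force: 0.0
```

Call:
apply_moves(rows=[0, 0, 0, 0, 0, 0.18, 0.07, 0, 0, 0, 0, 0, 0.18, 0.07, 0, 0, 0, 0, 0, 0.18, 0.07, 0, 0, 0, 0, 0, 0.18, 0.07, 0, 0, 0, 0, 0, 0.18, 0.07, 0, 0, 0, 0, 0, 0.18, 0.07, 0, 0, 0, 0, 0, 0.18, 0.07, 0, 0, 0, 0, 0, 0.18, 0.07, 0, 0, 0, 0, 0, 0.18, 0.07, 0, 0, 0, 0, 0, 0.18, 0.07, 0, 0, 0, 0, 0, 0, 0.07, 0, 0, 0, 0, 0, 0, 0.07])

```text
clock: 44.82
tool_pos: [0.6647, 0.2028, 0.232]
tcp_rot: [-0.0, 0.069, 0.998, 0.0]
force: [-0.4, 0.0, 0.1]
opening: 0.0698
grasp_force: 0.0
```

Run:
```python
from h import *
s,c=snap('wrist','w8.png'); print(s['tool_pos'],tyaw(s),s['joints'][6])
f=c['frame']
cv2.imwrite('pics/c8.png',cv2.resize(f[0:300,170:470,::-1],None,fx=2,fy=2,interpolation=cv2.INTER_CUBIC))
```

```text
[0.6646604  0.20284071 0.23203494] -0.1384 1.065288716935196
```

View pics/c8.png

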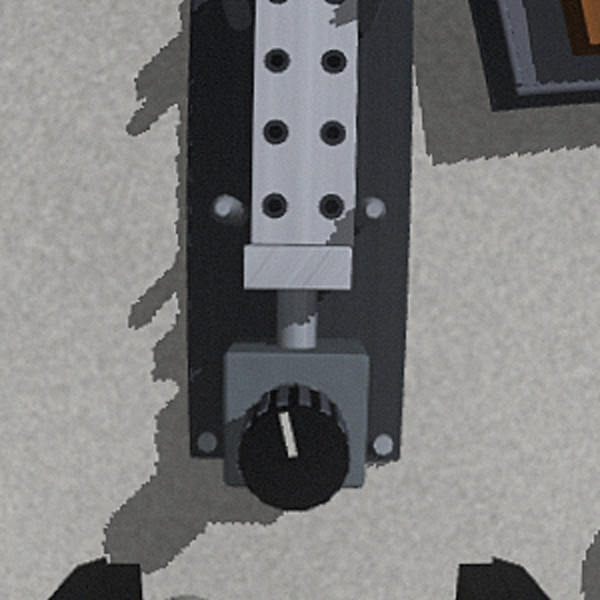

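The jaw is tight against the template's end at crop (300,245). The cap mark has turned about 5.35 rad clockwise, of which about 3.6 closed the jaw, so the clutch slipped well over 0.3 rad. The gripper is clear, so I'm handing in.

Run:
```python
from h import *
c=load('w8.png','wrist'); s=get_state()
x=np.array([np.cos(-.157),np.sin(-.157)]); y=np.array([-x[1],x[0]]); o=np.array([.5272,.2233])
p=onz(c,170+298/2,245/2,.075,s)[:2]; r=(p-o)@np.c_[x,y]; print('jaw',r)
if .060<r[0]<.070: print(hand_in())
```

```text
jaw [6.50195170e-02 9.32473095e-05]
the job is handed in; nothing more can be done
None
```

The job is handed in: the off-cut is in the tray, and the backing, both slats and the template are clamped in the pocket with the jaw face measured at 65 mm and the clutch slipped an estimated 1.7 rad; no verdict was returned.

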